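# Refit the pump head of the soap dispenser and test its stroke

### The job

The soap dispenser has just been refilled and its pump head is still standing beside it. Set the head's sleeve over the stem with the spout pointing straight out over the broad front of the bottle, push it down firmly but without forcing it - the stem sinks to its stop first, only then does the head snap fully home on it - and let it spring back up. Then test the pump with a full stroke down to its stop and let it rise; leave the bottle standing where it is and the other things alone.

Things in the scene. Friction and masses are not known exactly. Their poses are not given: they have to be found in the camera images.
- dispenser: white glazed oblong soap bottle, 72 (x) x 104 (y) mm, 87 mm to the shoulder, loose, 0.5 to 1 kg; steel screw collar 42 mm wide, top at 115 mm, boss 27 mm wide to 121 mm. Origin: centre of its underside, z up; the pump stem stands on its z axis. Its -x axis is the broad front: the broad face turned towards the robot's side (within 30 degrees).
- pump_stem (a joint): travel of the spring-loaded pump stem (dark 19 mm tube carrying a white spigot 14 mm wide, 46 mm long): 0 = up, grows as it is pressed. Its rigid stop is set by a dose adjuster hidden in the neck, anywhere from 0.010 to 0.024 m: find it by feel. The spring pushes up with 3.2 N when up, 5.2 N at a short stop, 8 N at a long one; at the stop the force rises steeply.
- stem_tip (a point): the domed tip of the spigot, on its axis, 191 mm above the bottle's underside while the stem is up; sinks with the stem. 32 mm below the tip four small sprung noses stand out 3.5 mm all round the spigot; they give way inwards.
- pump_head: steel pump head, 57 mm high, 0.09 kg, upright on the worktop: round sleeve 32 mm wide, dished button 36 mm wide on top (from 52 mm up), spout 9 mm thick along its -x axis, its middle 41 to 46 mm above the rim. Origin: centre of the sleeve's lower, open rim, z up. Grip the sleeve across its y axis.
- bore_mouth (a point): centre of the sleeve's open rim (the head's origin). Blind bore 16 mm wide (1 mm clearance all round the spigot), 44 mm deep, mouth flared to 23 mm. Set on the spigot, the head first rests loosely on the noses, rim about 33 mm below the tip; fully home the rim is 44 mm below the tip, the noses snapped into a groove.
- button_top (a point): centre of the button, 57 mm above the rim: where to press. Driving the head past the noses takes 12 to 19 N, more than the stem's spring, so the stem reaches its stop first; that resistance is not yet the end, the head then slips the last 11 mm home. 22 to 28 N of push is ample; over 40 N is forcing it. For the test stroke 12 to 25 N proves the stop.
- spout_tip (a point): end of the spout, 92 mm out from the sleeve's axis on the head's -x side and 31 mm above the rim.
- espresso_cup: small white cup with a green band, 61 x 86 x 51 mm, to be left alone. Origin: centre of its underside.
- dish_soap: upright refill bottle of washing-up liquid, 39 x 65 x 194 mm, to be left alone; origin: centre of its underside. It stands under the wall cabinets, which hang over the back of the worktop from about x = 0.6 m on, underside 0.58 m up: keep the wrist clear of them.
- brush_caddy: grey caddy with two brushes, 66 x 132 x 177 mm, to be left alone. Origin: centre of its underside.
- mug_tea: white mug, 82 x 114 x 91 mm, to be left alone. Origin: centre of its underside.
- teaspoon: teaspoon 132 mm long lying on the worktop, to be left alone. Origin: its centre, underside.
Things that resemble listed ones, but are neither listed nor needed, are in the scene too. Leave any green or red look-alike of the dispenser alone.

How it is judged:
By the outcome, as a careful person would: the job done as asked, in the order asked, and still so for the second after the job is handed in, with the robot touching nothing.
It also fails if it takes over 51 s, if anything falls off the work surface, if the arm or the gripper's body presses on something with over 40 N, if the wrist force passes 120 N, or if a joint passes its speed limit or range.

### The arm

A 6-joint arm with a two-finger parallel gripper is mounted at the origin on a cart in front of the work surface, level with it; the furniture and walls round the work are solid. World frame = base frame: x ahead of the robot, y to its left, z up, the work surface at z = 0. Lengths are in m, angles in rad, forces in N, time in s.
With the tool pointing down it reaches from about 0.35 to 0.975 m from the base axis. Payload 4.9 kg.
Tool frame: the origin (TCP) lies midway between the tips of the shut fingers; the grasp point (between the pads) lies 19 mm behind it; z points along the fingers, y is the line along which they close (so a half turn about z gives the same grasp; the last joint's range is limited). The gripper opens to 85 mm and grips with 20 to 120 N. Pads are 22 mm wide; open, the fingers measure 114 mm over their backs; the gripper's body (76 mm by 85 mm) begins 54 mm behind the grasp point. The pads swing forward as they close: fully open they stand 13 mm farther back than shut.
Start: joints at [1.047, 0.053, 1.613, -0, 1.476, -0.119], TCP at [0.246, 0.574, 0.231] pointing down, gripper open.
Joint ranges: [-3.01, 3.01], [-1.01, 2.22], [0.06, 2.58], [-1.02, 4.17], [0.09, 2.62], [-3.14, 3.14]. Speed limits (rad/s): [2.57, 2.57, 3.14, 3.14, 3.14, 3.14].

### API

Orientations are given as a rotation vector (axis times angle).
In Python, from station import ctrl gives the robot as it stands.
- The arm moves only by the tool step_arm, never from a script. Its argument "targets" is a list of rows, each an object with "travel": the shift along the world's x, y, z as a fraction of full scale, a list of three; "angular": the turn, a rotation vector about the world's x, y, z as a fraction of full scale, a list of three; "gripper": the opening, from 0 (shut) to 1 (fully open). In form: [{"travel": [x, y, z], "angular": [rx, ry, rz], "gripper": gripper}, ...]. A call has 1 to 10 rows; each row is the pose to reach, as a shift and turn from the pose commanded when the call began; what a row does not reach only later rows make up. Full scale, the value 1, is 0.6 m for a shift and pi/4 rad for a turn. A row lasts 1/10 s, in which the tool goes at most 50 mm and 8.59 degrees, less where a joint would pass 70% of its speed; a pose out of reach is approached as far as the arm can. A call with a number of a shift or a turn outside -1 to 1 is refused whole. A call with a gripper value outside its range is refused whole. The fingers move at their own pace and stop on an object; "squeeze" is the grip in N (left out, the last holds). Time passes only in rows, so rows that repeat a pose let the fingers close. It gives the time, the measured TCP pose, the force, the opening and the grip force at its end, in the units of the state.
- ctrl.get_obs(): the state, without advancing time (a new reading comes with each control period).
- ctrl.get_image(name): name is "scene" or "side" or "wrist"; returns a dict with "img" (400x640x3 uint8, red, green, blue), "fx", "fy", "cx", "cy" (pixels), "rvec" (rotation vector, rad) and "tvec" (3), from world to camera coordinates, as OpenCV has them. Camera axes: x right, y down, z forward; pixel columns grow to the right and rows downward; lengths in m; the calibration is good to about 2 mm. A picture is of the moment at which its call begins. There is no depth.
- ctrl.finish_job(): hands the job in; it is judged then, once.
The state is a dict: "t": time; "q": joint angles; "dq": joint speeds; "effort": joint torques, N m; "tool_pos": TCP position; "tool_rot": TCP orientation; "contact_force": force on the tool from outside, world axes, zero at the start; "wrist_torque": the same for the moment, N m; "opening": finger opening in m; "grip_force": force on a finger pad.
Only numpy, scipy, OpenCV 4.12 (cv2) and the standard library are available. Lean on these libraries where they do the work, as an engineer would, in place of code of your own. Each camera call takes 0.05 s, during which the arm holds its last target. There are 200 camera calls.

## Working session

There is one attempt and no reset: what is moved stays moved. The work goes in short steps, Python scripts to look and compute and a tool call to move; the robot and the scene stay as the last step left them, time stands still between calls to the robot, and variables do not carry over. Pictures are saved under pics/ and viewed, at most 10 in all, crops included, and the job is handed in when it is done.

Besides the shell and the picture viewer there is one more tool, called after "Request:" by a JSON object that holds its "name" and its "arguments", one argument or row to a line. step_arm: Moves the arm, as the interface text tells. Its arguments: {"type":"object","properties":{"targets":{"type":"array"},"squeeze":{"type":"number"}},"required":["targets"]}

```bash
mkdir -p pics; cat > h.py <<'E'
import numpy as np,cv2,pickle
from station import ctrl
def grab(name,tag):
    d=ctrl.get_image(name); pickle.dump(d,open(f'pics/{tag}.pkl','wb'))
    cv2.imwrite(f'pics/{tag}.png',d['img'][:,:,::-1]); return d
def load(tag): return pickle.load(open(f'pics/{tag}.pkl','rb'))
def KRt(d):
    K=np.array([[d['fx'],0,d['cx']],[0,d['fy'],d['cy']],[0,0,1]])
    return K,cv2.Rodrigues(np.array(d['rvec'],float))[0],np.array(d['tvec'],float)
def ray(d,u,v):
    K,R,t=KRt(d); r=R.T@np.linalg.inv(K)@[u,v,1]; return -R.T@t,r/np.linalg.norm(r)
def atz(d,u,v,z):
    o,r=ray(d,u,v); return o+r*(z-o[2])/r[2]
def tri(*obs):
    A=np.zeros((3,3));b=np.zeros(3)
    for d,u,v in obs:
        o,r=ray(d,u,v);P=np.eye(3)-np.outer(r,r);A+=P;b+=P@o
    return np.linalg.solve(A,b)
def proj(d,p):
    K,R,t=KRt(d); c=K@(R@np.asarray(p)+t); return c[:2]/c[2]
def crop(tag,x0,y0,x1,y1,s,out):
    im=load(tag)['img'][y0:y1,x0:x1,::-1]
    cv2.imwrite(f'pics/{out}.png',cv2.resize(im,None,fx=s,fy=s,interpolation=cv2.INTER_CUBIC))
E
python3 - <<'E'
from h import *
a=grab('scene','scene0')['img'];b=grab('side','side0')['img'];c=grab('wrist','wrist0')
cv2.imwrite('pics/all0.png',cv2.resize(np.vstack([a,b])[:,:,::-1],None,fx=.75,fy=.75))
o=ctrl.get_obs();print(o)
for t in('scene0','side0','wrist0'):
    print(t,ray(load(t),320,200))
E
```

```text
{'t': 0.15, 'q': array([ 1.04697567e+00,  5.32465011e-02,  1.61396628e+00,  1.47661469e-05,
        1.47602806e+00, -1.19038343e-01]), 'dq': array([-0.0011852 , -0.00022055, -0.005035  ,  0.00080904, -0.00082419,
       -0.00059571]), 'effort': array([-2.86144095e-04, -3.94244277e+01, -3.70720053e+01, -1.63814993e-04,
        4.70767409e-03, -2.21473954e-05]), 'tool_pos': array([0.24590848, 0.57405902, 0.23032721]), 'tool_rot': array([-6.31393132e-01, -3.07694363e+00,  2.44866202e-03]), 'contact_force': array([ 0.03660142, -0.08451805, -0.26247596]), 'wrist_torque': array([ 0.01567773,  0.00256151, -0.02283557]), 'grip_force': 0.0, 'opening': 0.0856610660588407}
scene0 (array([-0.56555129, -0.45940205,  0.71710919]), array([ 0.77357141,  0.45338994, -0.44274693]))
side0 (array([0.40458897, 1.32303404, 0.9854993 ]), array([ 0.06857592, -0.79718332, -0.59983006]))
wrist0 (array([0.17298219, 0.60511094, 0.37148645]), array([ 0.26417359, -0.14685846, -0.95322868]))
```

View pics/scene0.png

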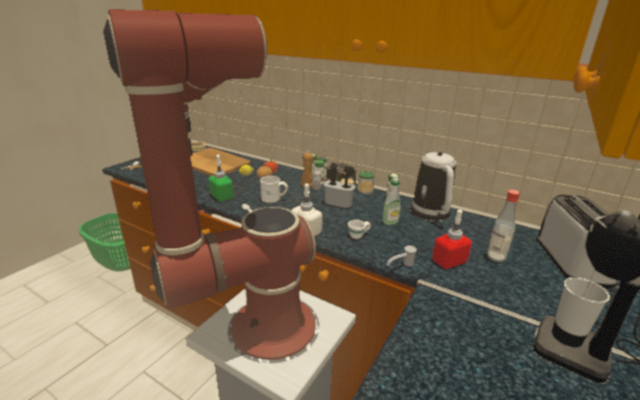

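View pics/side0.png

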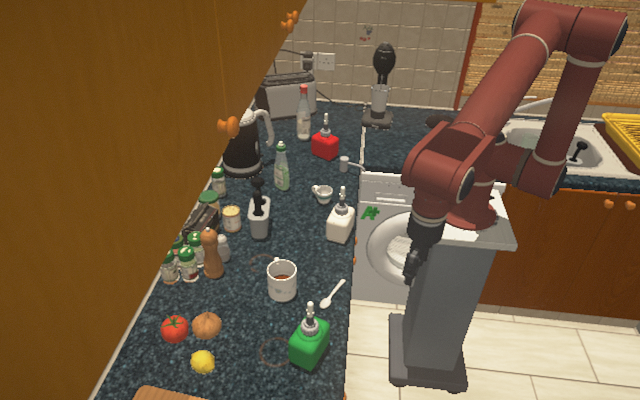

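The white dispenser is at scene (307,215) / side (341,220). The green one at scene (220,185) / side (310,345) and the red one at scene (452,250) / side (325,145) are look-alikes to leave alone. The steel head stands at scene (408,256) / side (345,163). I'll confirm this in an enlarged crop.

```bash
python3 - <<'E'
from h import *
f=lambda t,x,y,w,h,s:cv2.resize(load(t)['img'][y:y+h,x:x+w,::-1],None,fx=s,fy=s,interpolation=cv2.INTER_CUBIC)
# tiles 400x300: scene disp 5x (80x60) ; scene head; side disp; side head
T=[f('scene0',270,180,80,60,5),f('scene0',370,225,80,60,5),f('side0',305,183,80,60,5),f('side0',315,140,80,60,5)]
cv2.imwrite('pics/c0.png',np.vstack([np.hstack(T[:2]),np.hstack(T[2:])]))
E
```

```text
(no output)
```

View pics/c0.png

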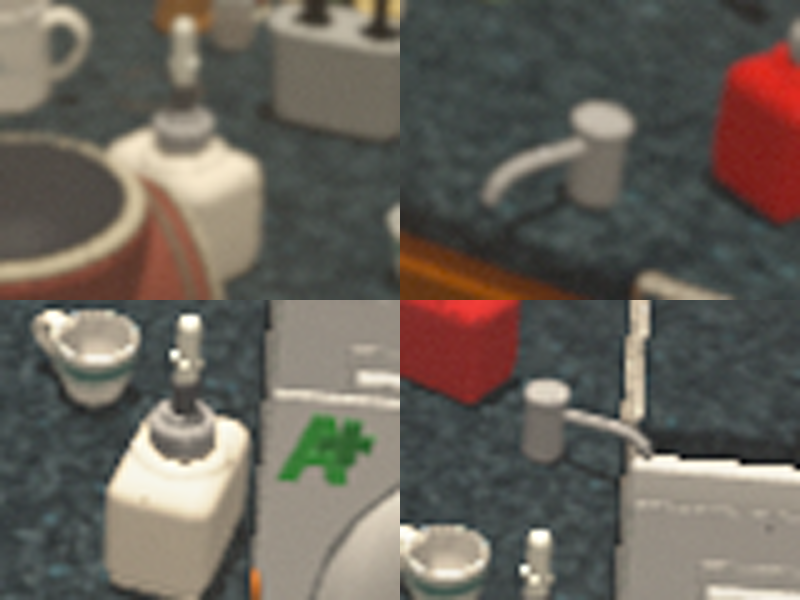

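The crops confirm it: the white bottle has a bare spigot with noses, tip at scene (306.2,183.2) / side (342.4,186.2). The loose head's button is at scene (410,247.8) / side (343.8,157.9) and its spout tip at scene (387.6,264) / side (364.2,170).

```bash
python3 - <<'E'
from h import *
s=load('scene0');d=load('side0')
for n,a,b in[('tip',(306.2,183.2),(342.4,186.2)),('btn',(410,247.8),(343.8,157.9)),('spt',(387.6,264),(364.2,170))]:
    p=tri((s,*a),(d,*b));print(n,p.round(4),proj(s,p).round(1)-a,proj(d,p).round(1)-b)
print('base corners',atz(d,326.4,237.2,0),atz(d,344.4,242.4,0))
print('shoulder',[atz(d,305+x/5,183+(y-300)/5,.08).round(3) for x,y in[(108,490),(203,522),(248,435),(160,405)]])
w=load('wrist0');R=KRt(w)[1];print(R.T.round(3)); o=ctrl.get_obs()
from scipy.spatial.transform import Rotation as Ro
T=Ro.from_rotvec(o['tool_rot']).as_matrix();print(T.round(3)); print('cam in tool',T.T@(ray(w,320,200)[0]-o['tool_pos']),w['fx'])
print(T.T@R.T)
E
```

```text
tip [0.4356 0.1861 0.192 ] [-0.3  0.3] [-0.2 -0.4]
btn [ 0.4488 -0.2005  0.0584] [-0.4  0.4] [-0.2 -0.4]
spt [ 0.3644 -0.1621  0.0332] [-0.1  0.1] [ 0.  -0.1]
base corners [0.47421162 0.21317153 0.        ] [ 4.13686254e-01  2.30011632e-01 -1.11022302e-16]
shoulder [array([0.475, 0.227, 0.08 ]), array([0.414, 0.249, 0.08 ]), array([0.39 , 0.157, 0.08 ]), array([0.45 , 0.133, 0.08 ])]
[[ 0.394  0.874  0.283]
 [ 0.919 -0.374 -0.125]
 [-0.003  0.309 -0.951]]
[[-0.919  0.394 -0.001]
 [ 0.394  0.919 -0.001]
 [ 0.    -0.002 -1.   ]]
cam in tool [ 0.07929149 -0.00040805 -0.14114209] 326.19967717373623
[[-3.81521132e-04 -9.50995912e-01 -3.09203216e-01]
 [ 9.99998717e-01  1.18157698e-04 -1.59729299e-03]
 [ 1.55555385e-03 -3.09203429e-01  9.50994648e-01]]
```

Request:
{"name": "step_arm", "arguments": {
  "targets": [
    {"travel": [0.02,-0.04,0.03],"angular": [0,0,0],"gripper": 0.8},
    {"travel": [0.05,-0.1,0.06],"angular": [0,0,0],"gripper": 0.8},
    {"travel": [0.08,-0.17,0.09],"angular": [0,0,0],"gripper": 0.8},
    {"travel": [0.12,-0.25,0.117],"angular": [0,0,0],"gripper": 0.8},
    {"travel": [0.16,-0.32,0.117],"angular": [0,0,0],"gripper": 0.8},
    {"travel": [0.2,-0.4,0.117],"angular": [0,0,0],"gripper": 0.8},
    {"travel": [0.24,-0.48,0.117],"angular": [0,0,0],"gripper": 0.8},
    {"travel": [0.28,-0.56,0.117],"angular": [0,0,0],"gripper": 0.8},
    {"travel": [0.31,-0.62,0.117],"angular": [0,0,0],"gripper": 0.8},
    {"travel": [0.317,-0.647,0.117],"angular": [0,0,0],"gripper": 0.8}
  ]
}}

```text
t: 1.15
tool_pos: [0.4374, 0.1831, 0.3011]
tool_rot: [0.637, 3.076, -0.002]
contact_force: [-0.1, 1.1, 0.2]
opening: 0.0687
grip_force: 0.0
```

Request:
{"name": "step_arm", "arguments": {
  "targets": [
    {"travel": [0,0,0],"angular": [0,0,0],"gripper": 0.8},
    {"travel": [0,0,0],"angular": [0,0,0],"gripper": 0.8}
  ]
}}

```text
t: 1.35
tool_pos: [0.4362, 0.1862, 0.3012]
tool_rot: [-0.633, -3.076, -0.001]
contact_force: [0.9, 0.5, 0.3]
opening: 0.0682
grip_force: 0.0
```

```bash
python3 - <<'E'
from h import *
d=grab('wrist','w1');o=ctrl.get_obs();print(o['t'],o['tool_pos'],o['tool_rot'],o['q'].round(2),o['contact_force'].round(2))
cv2.imwrite('pics/w1big.png',cv2.resize(d['img'][:,:,::-1],None,fx=1.25,fy=1.25,interpolation=cv2.INTER_CUBIC))
print('pred tip',proj(d,[.4356,.1861,.192]), 'red corner',atz(load('side0'),329,160,0))
E
```

```text
1.4 [0.43602922 0.18675995 0.30128404] [-6.30891262e-01 -3.07699789e+00 -4.40551917e-04] [ 0.25 -0.35  1.86  0.    1.63 -0.92] [-0.56 -0.01 -0.17]
pred tip [329.54515959 199.6833519 ] red corner [ 0.51030163 -0.26731745  0.        ]
```

View pics/w1big.png

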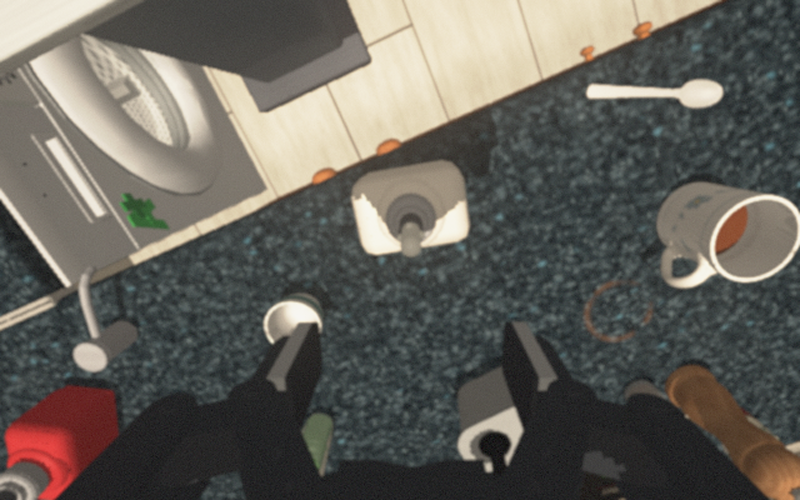

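The wrist view shows the white bottle at (411,205), its spigot tip near (411,245), and the head at (90,350) with its spout pointing up. I'll enlarge both.

```bash
python3 - <<'E'
from h import *
f=lambda t,x,y,w,h,s:cv2.resize(load(t)['img'][y:y+h,x:x+w,::-1],None,fx=s,fy=s,interpolation=cv2.INTER_CUBIC)
cv2.imwrite('pics/c1.png',np.hstack([f('w1',275,115,106,100,5),f('w1',56,207,54,100,5)]))
E
```

```text
(no output)
```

View pics/c1.png

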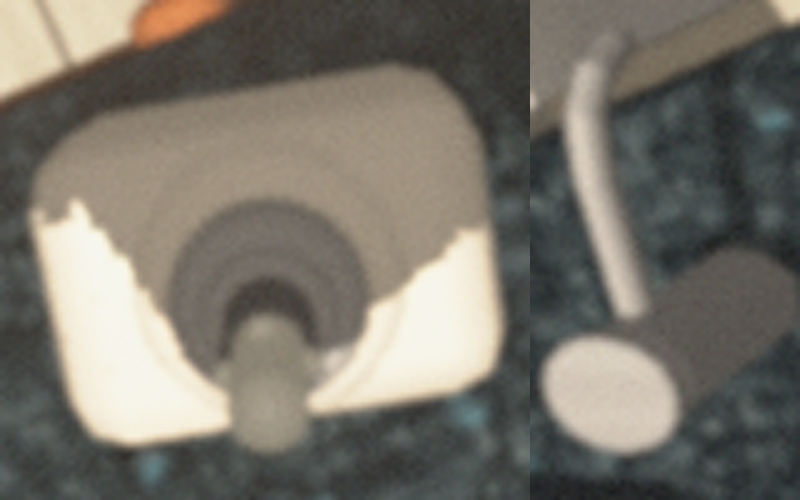

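The crop shows the tip at wrist (328,198), the button at (71.6,285.2) and the spout end at (73.6,215.6). The bottle's back shoulder edge runs (110,445)–(470,392) in crop pixels, and its front edge (110,112)–(390,66).

```bash
python3 - <<'E'
from h import *
s=load('scene0');d=load('side0');w=load('w1')
for n,*P in[('tip',(306.2,183.2),(342.4,186.2),(328,198)),('btn',(410,247.8),(343.8,157.9),(71.6,285.2)),('spt',(387.6,264),(364.2,170),(73.6,215.6))]:
    p=tri(*[(c,*q) for c,q in zip((s,d,w),P)]);print(n,p.round(4),[(proj(c,p)-q).round(1) for c,q in zip((s,d,w),P)])
    print('  wrist at known z',atz(w,*P[2],{'tip':.191,'btn':.057,'spt':.031}[n]).round(4))
g=lambda x,y,z:atz(w,275+x/5-.4,115+y/5-.4,z)
for a,b,z in[((110,445),(470,392),.08),((110,112),(390,66),.08),((40,240),(78,425),.08),((490,180),(500,340),.08)]:
    v=g(*b,z)-g(*a,z);print(g(*a,z).round(3),g(*b,z).round(3),np.degrees(np.arctan2(v[1],v[0])))
E
```

```text
tip [0.4349 0.1856 0.1919] [array([-0.3,  0.4]), array([ 0. , -0.4]), array([0.7, 1.1])]
  wrist at known z [0.4341 0.1854 0.191 ]
btn [ 0.4486 -0.2001  0.058 ] [array([-0.5,  0.5]), array([-0.2, -0.2]), array([-0.6,  0.8])]
  wrist at known z [ 0.4481 -0.1997  0.057 ]
spt [ 0.3657 -0.1609  0.032 ] [array([-0.3,  0. ]), array([-0.4,  0.3]), array([-2.3,  0.1])]
  wrist at known z [ 0.3667 -0.1589  0.031 ]
[0.457 0.135 0.08 ] [0.478 0.217 0.08 ] 75.50750079748045
[0.387 0.167 0.08 ] [0.403 0.228 0.08 ] 75.89283580232234
[0.407 0.141 0.08 ] [0.45 0.13 0.08] -14.226922929519095
[0.434 0.239 0.08 ] [0.469 0.228 0.08 ] -17.356280796187896
```

Request:
{"name": "step_arm", "arguments": {
  "targets": [
    {"travel": [0.002,-0.05,0],"angular": [0,0,-0.051],"gripper": 0.8},
    {"travel": [0.004,-0.12,0],"angular": [0,0,-0.051],"gripper": 0.8},
    {"travel": [0.007,-0.2,0],"angular": [0,0,-0.051],"gripper": 0.8},
    {"travel": [0.01,-0.28,-0.02],"angular": [0,0,-0.051],"gripper": 0.8},
    {"travel": [0.013,-0.35,-0.06],"angular": [0,0,-0.051],"gripper": 0.8},
    {"travel": [0.016,-0.42,-0.1],"angular": [0,0,-0.051],"gripper": 0.8},
    {"travel": [0.018,-0.49,-0.14],"angular": [0,0,-0.051],"gripper": 0.8},
    {"travel": [0.02,-0.56,-0.18],"angular": [0,0,-0.051],"gripper": 0.8},
    {"travel": [0.021,-0.615,-0.21],"angular": [0,0,-0.051],"gripper": 0.8},
    {"travel": [0.021,-0.643,-0.218],"angular": [0,0,-0.051],"gripper": 0.8}
  ]
}}

```text
t: 2.4
tool_pos: [0.448, -0.1996, 0.168]
tool_rot: [-0.692, -3.06, -0.002]
contact_force: [-0.0, -0.1, -0.8]
opening: 0.0684
grip_force: 0.0
```

Request:
{"name": "step_arm", "arguments": {
  "targets": [
    {"travel": [0,0,0],"angular": [0,0,0],"gripper": 0.8},
    {"travel": [0,0,0],"angular": [0,0,0],"gripper": 0.8}
  ]
}}

```text
t: 2.6
tool_pos: [0.4497, -0.1985, 0.1716]
tool_rot: [0.691, 3.064, 0.001]
contact_force: [-0.2, 0.8, -0.2]
opening: 0.0679
grip_force: 0.0
```

```bash
python3 - <<'E'
from h import *
d=grab('wrist','w2');o=ctrl.get_obs();print(o['t'],o['tool_pos'],o['tool_rot'],o['q'].round(2),o['contact_force'].round(2))
P=[(.4486,-.2001,.057),(.3657,-.1609,.031)];Q=[proj(d,p) for p in P];print(Q)
x=int(Q[0][0])-90;y=int(Q[0][1])-85;x=max(x,0);y=max(y,0);print(x,y)
cv2.imwrite('pics/c2.png',cv2.resize(d['img'][y:y+150,x:x+200,::-1],None,fx=4,fy=4,interpolation=cv2.INTER_CUBIC))
E
```

```text
2.65 [ 0.4498728  -0.19836846  0.17190871] [6.89765277e-01 3.06325759e+00 7.52140954e-05] [-0.57 -0.23  1.98  0.    1.39 -1.7 ] [-0.54 -0.46 -0.01]
[array([327.53077009, 197.75810207]), array([327.27045317,  80.00048454])]
237 112
```

View pics/c2.png

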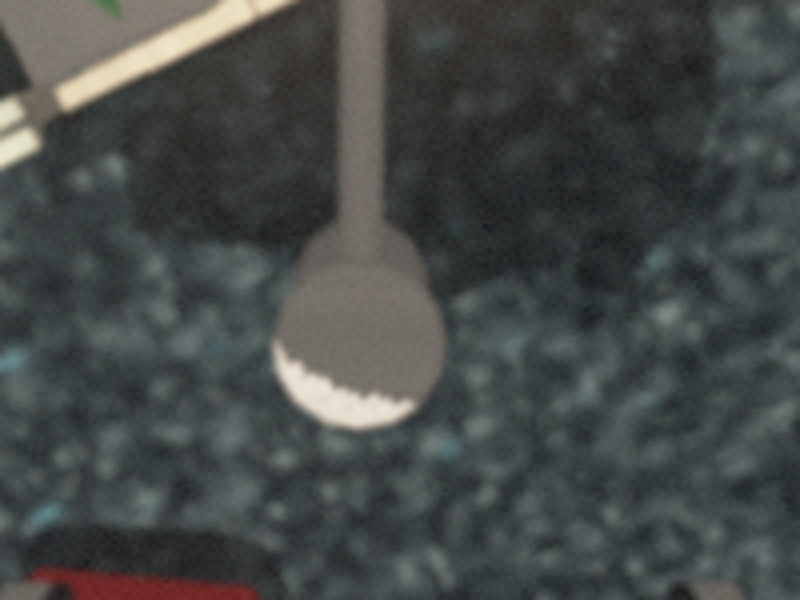

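```bash
python3 - <<'E'
from h import *
from scipy.spatial.transform import Rotation as Ro
w=load('w2');o=ctrl.get_obs();print(o['t'],o['tool_pos'].round(4),o['dq'].round(3),w['cx'],w['cy'])
T=Ro.from_rotvec(o['tool_rot']).as_matrix();print(T.round(3))
b=atz(w,326.4,198.4,.057);r=atz(w,326.9,171.6,.0435);s=atz(w,327.1,114.1,.042)
print(b,r,s,'yaw',[np.degrees(np.arctan2(-(p-b)[1],-(p-b)[0])) for p in(r,s)],np.degrees(np.arctan2(-(s-r)[1],-(s-r)[0])))
print('tool yaw',np.degrees(np.arctan2(-T[0,1],T[1,1])),'btn in tool',T.T@(b-o['tool_pos']))
E
```

```text
2.65 [ 0.4499 -0.1984  0.1719] [ 0.005 -0.011  0.003 -0.003 -0.003 -0.004] 329.0714524695603 202.8139503419678
[[-0.903  0.429  0.002]
 [ 0.429  0.903 -0.   ]
 [-0.002  0.    -1.   ]]
[ 0.44869911 -0.20117632  0.057     ] [ 0.43130424 -0.19250771  0.0435    ] [ 0.38923347 -0.17222295  0.042     ] yaw [np.float64(-26.489056048973996), np.float64(-25.961097217293137)] -25.74140537273211
tool yaw -25.379701454922007 btn in tool [ 3.91937709e-05 -3.08661158e-03  1.14907543e-01]
```

Request:
{"name": "step_arm", "arguments": {
  "targets": [
    {"travel": [-0.002,-0.0047,-0.04],"angular": [0,0,0],"gripper": 0.8},
    {"travel": [-0.002,-0.0047,-0.1],"angular": [0,0,0],"gripper": 0.8},
    {"travel": [-0.002,-0.0047,-0.16],"angular": [0,0,0],"gripper": 0.8},
    {"travel": [-0.002,-0.0047,-0.21],"angular": [0,0,0],"gripper": 0.8},
    {"travel": [-0.002,-0.0047,-0.24],"angular": [0,0,0],"gripper": 0.8},
    {"travel": [-0.002,-0.0047,-0.255],"angular": [0,0,0],"gripper": 0.8},
    {"travel": [-0.002,-0.0047,-0.264],"angular": [0,0,0],"gripper": 0.8},
    {"travel": [-0.002,-0.0047,-0.2665],"angular": [0,0,0],"gripper": 0.8},
    {"travel": [-0.002,-0.0047,-0.2665],"angular": [0,0,0],"gripper": 0.8}
  ]
}}

```text
t: 3.55
tool_pos: [0.4487, -0.2026, 0.012]
tool_rot: [0.692, 3.062, -0.001]
contact_force: [0.2, 0.7, 0.7]
opening: 0.0684
grip_force: 0.0
```

Request:
{"name": "step_arm", "arguments": {
  "targets": [
    {"travel": [0,0,0],"angular": [0,0,0],"gripper": 0.5},
    {"travel": [0,0,0],"angular": [0,0,0],"gripper": 0.4},
    {"travel": [0,0,0],"angular": [0,0,0],"gripper": 0.3},
    {"travel": [0,0,0],"angular": [0,0,0],"gripper": 0.2},
    {"travel": [0,0,0],"angular": [0,0,0],"gripper": 0.2},
    {"travel": [0,0,0],"angular": [0,0,0],"gripper": 0.2}
  ],
  "squeeze": 35
}}

```text
t: 4.15
tool_pos: [0.4482, -0.2029, 0.0115]
tool_rot: [0.693, 3.063, -0.001]
contact_force: [0.3, -0.5, 4.3]
opening: 0.0317
grip_force: 34.5
```

```bash
python3 - <<'E'
from h import *
o=ctrl.get_obs();print(o)
E
```

```text
{'t': 4.15, 'q': array([-5.76251637e-01, -1.32351615e-02,  2.07789322e+00, -3.34847859e-04,
        1.07568118e+00, -1.70199284e+00]), 'dq': array([-0.00035302,  0.00043977, -0.00058578,  0.00053544, -0.00220458,
        0.00043608]), 'effort': array([ 4.40350464e-01, -2.75604808e+01, -2.82675809e+01,  2.62746457e-01,
       -1.18735693e-01,  7.20989745e-03]), 'tool_pos': array([ 0.44820774, -0.20286426,  0.01148747]), 'tool_rot': array([ 6.92855175e-01,  3.06313722e+00, -1.11592885e-03]), 'contact_force': array([ 0.26391954, -0.51809169,  4.27791547]), 'wrist_torque': array([-0.1286214 ,  0.18744926,  0.0067228 ]), 'grip_force': 34.53419503115583, 'opening': 0.03170687663524088}
```

Request:
{"name": "step_arm", "arguments": {
  "targets": [
    {"travel": [0,0,0.02],"angular": [0,0,0],"gripper": 0.2},
    {"travel": [0,0,0.07],"angular": [0,0,0],"gripper": 0.2},
    {"travel": [0,0,0.14],"angular": [0,0,0],"gripper": 0.2},
    {"travel": [0,0,0.21],"angular": [0,0,0],"gripper": 0.2},
    {"travel": [0,0,0.28],"angular": [0,0,0],"gripper": 0.2},
    {"travel": [0,0,0.34],"angular": [0,0,0],"gripper": 0.2},
    {"travel": [0,0,0.39],"angular": [0,0,0],"gripper": 0.2},
    {"travel": [0,0,0.42],"angular": [0,0,0],"gripper": 0.2},
    {"travel": [0,0,0.433],"angular": [0,0,0],"gripper": 0.2}
  ],
  "squeeze": 50
}}

```text
t: 5.05
tool_pos: [0.4482, -0.2025, 0.2732]
tool_rot: [0.692, 3.061, -0.001]
contact_force: [0.6, 1.0, -1.5]
opening: 0.0316
grip_force: 49.5
```

Request:
{"name": "step_arm", "arguments": {
  "targets": [
    {"travel": [-0.002,0.05,0],"angular": [0,0,0.06],"gripper": 0.2},
    {"travel": [-0.004,0.12,0],"angular": [0,0,0.12],"gripper": 0.2},
    {"travel": [-0.006,0.19,0],"angular": [0,0,0.18],"gripper": 0.2},
    {"travel": [-0.009,0.27,0],"angular": [0,0,0.235],"gripper": 0.2},
    {"travel": [-0.011,0.35,0],"angular": [0,0,0.235],"gripper": 0.2},
    {"travel": [-0.014,0.43,0],"angular": [0,0,0.235],"gripper": 0.2},
    {"travel": [-0.016,0.51,0],"angular": [0,0,0.235],"gripper": 0.2},
    {"travel": [-0.018,0.57,0],"angular": [0,0,0.235],"gripper": 0.2},
    {"travel": [-0.02,0.62,0],"angular": [0,0,0.235],"gripper": 0.2},
    {"travel": [-0.021,0.647,0],"angular": [0,0,0.235],"gripper": 0.2}
  ]
}}

```text
t: 6.05
tool_pos: [0.4337, 0.188, 0.269]
tool_rot: [-0.403, -3.113, 0.001]
contact_force: [0.9, 0.2, -0.9]
opening: 0.0314
grip_force: 49.8
```

Request:
{"name": "step_arm", "arguments": {
  "targets": [
    {"travel": [0,0,-0.03],"angular": [0,0,0],"gripper": 0.2},
    {"travel": [0,0,-0.06],"angular": [0,0,0],"gripper": 0.2},
    {"travel": [0,0,-0.075],"angular": [0,0,0],"gripper": 0.2},
    {"travel": [0,0,-0.075],"angular": [0,0,0],"gripper": 0.2},
    {"travel": [0,0,-0.075],"angular": [0,0,0],"gripper": 0.2}
  ]
}}

```text
t: 6.55
tool_pos: [0.435, 0.1857, 0.2256]
tool_rot: [-0.408, -3.115, 0.0]
contact_force: [0.3, 0.3, -1.4]
opening: 0.0313
grip_force: 49.8
```

```bash
python3 - <<'E'
from h import *
a=grab('scene','s3');b=grab('side','d3');c=grab('wrist','w3');o=ctrl.get_obs();print(o['t'],o['tool_pos'],o['tool_rot'],o['contact_force'].round(2),o['opening'],o['q'].round(2))
f=lambda t,x,y,w,h,s:cv2.resize(load(t)['img'][y:y+h,x:x+w,::-1],None,fx=s,fy=s,interpolation=cv2.INTER_CUBIC)
cv2.imwrite('pics/c3.png',np.hstack([f('s3',266,140,80,120,5),f('d3',302,135,80,120,5)]))
E
```

```text
6.7 [0.435681   0.18584714 0.22671969] [4.07987298e-01 3.11334707e+00 1.08059878e-03] [-0.7   0.82 -1.02] 0.03143838346288858 [ 0.25 -0.32  1.96  0.    1.5  -1.06]
```

View pics/c3.png

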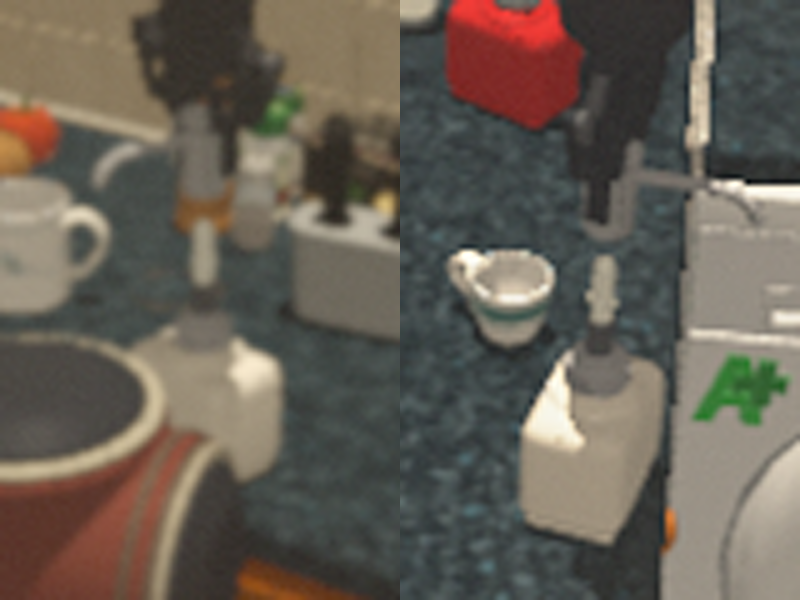

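The head sits just above the spigot in both views. The rim is at scene crop x≈203 against the spigot's 204, which is fine. In the side view it is ≈609 against 604, so I'll enlarge to measure that offset.

```bash
python3 - <<'E'
from h import *
f=lambda t,x,y,w,h,s:cv2.convertScaleAbs(cv2.resize(load(t)['img'][y:y+h,x:x+w,::-1],None,fx=s,fy=s,interpolation=cv2.INTER_CUBIC),alpha=1.6)
cv2.imwrite('pics/c4.png',np.hstack([f('s3',287,160,40,55,10),f('d3',325,162,40,55,10)]))
s=load('s3');d=load('d3')
A=np.array([.435,.186,.19])
for c in(s,d):
    p=proj(c,A);print(p,[(proj(c,A+v)-p).round(2) for v in([.01,0,0],[0,.01,0],[0,0,.03])])
E
```

```text
[305.83187507 184.06424611] [array([ 1.56, -0.95]), array([-2.4 , -0.65]), array([ 0.08, -7.96])]
[342.33121907 186.37588547] [array([-3.24, -0.28]), array([-0.23,  1.86]), array([ 0.6 , -8.07])]
```

View pics/c4.png

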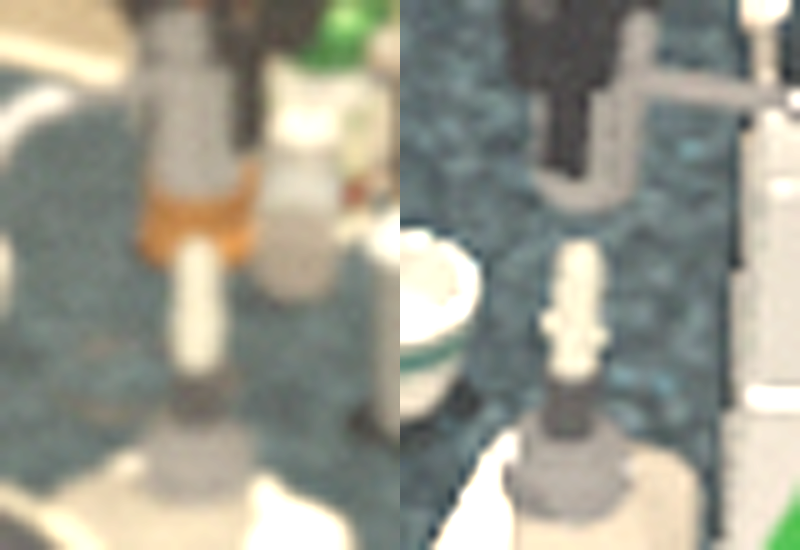

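```bash
python3 - <<'E'
from h import *
im=load('s3')['img'].astype(int)
for v in(172,174,176,177,178,179,180): print(v,[tuple(im[v,u]) for u in range(298,316)] if v in(176,178) else [im[v,u,2] for u in range(298,316)])
for v in(187,190,193): print(v,[im[v,u,2] for u in range(298,316)])
im=load('d3')['img'].astype(int)
for v in(179,180,181,182,187,190): print(v,[im[v,u,0] for u in range(335,353)])
E
```

```text
172 [np.int64(72), np.int64(79), np.int64(78), np.int64(71), np.int64(75), np.int64(91), np.int64(97), np.int64(100), np.int64(98), np.int64(96), np.int64(96), np.int64(83), np.int64(62), np.int64(46), np.int64(46), np.int64(79), np.int64(117), np.int64(145)]
174 [np.int64(73), np.int64(73), np.int64(72), np.int64(72), np.int64(81), np.int64(92), np.int64(98), np.int64(100), np.int64(100), np.int64(92), np.int64(94), np.int64(88), np.int64(64), np.int64(54), np.int64(63), np.int64(80), np.int64(103), np.int64(117)]
176 [(np.int64(72), np.int64(77), np.int64(73)), (np.int64(67), np.int64(73), np.int64(69)), (np.int64(72), np.int64(75), np.int64(69)), (np.int64(86), np.int64(81), np.int64(70)), (np.int64(104), np.int64(94), np.int64(83)), (np.int64(115), np.int64(107), np.int64(95)), (np.int64(117), np.int64(111), np.int64(100)), (np.int64(118), np.int64(111), np.int64(101)), (np.int64(116), np.int64(110), np.int64(99)), (np.int64(114), np.int64(108), np.int64(96)), (np.int64(113), np.int64(108), np.int64(97)), (np.int64(114), np.int64(108), np.int64(98)), (np.int64(112), np.int64(104)
[... 3511 characters left out ...]
91), np.int64(106), np.int64(112), np.int64(112), np.int64(109), np.int64(99), np.int64(91), np.int64(77), np.int64(70), np.int64(77), np.int64(80), np.int64(75), np.int64(67)]
187 [np.int64(60), np.int64(76), np.int64(78), np.int64(76), np.int64(69), np.int64(94), np.int64(146), np.int64(169), np.int64(174), np.int64(143), np.int64(80), np.int64(60), np.int64(61), np.int64(62), np.int64(66), np.int64(68), np.int64(62), np.int64(63)]
190 [np.int64(65), np.int64(66), np.int64(66), np.int64(68), np.int64(69), np.int64(123), np.int64(160), np.int64(162), np.int64(163), np.int64(145), np.int64(104), np.int64(69), np.int64(71), np.int64(68), np.int64(68), np.int64(71), np.int64(75), np.int64(66)]
```

Request:
{"name": "step_arm", "arguments": {
  "targets": [
    {"travel": [0,-0.0013,0],"angular": [0,0,0],"gripper": 0.2},
    {"travel": [0,-0.0013,-0.02],"angular": [0,0,0],"gripper": 0.2},
    {"travel": [0,-0.0013,-0.035],"angular": [0,0,0],"gripper": 0.2},
    {"travel": [0,-0.0013,-0.045],"angular": [0,0,0],"gripper": 0.2},
    {"travel": [0,-0.0013,-0.052],"angular": [0,0,0],"gripper": 0.2},
    {"travel": [0,-0.0013,-0.058],"angular": [0,0,0],"gripper": 0.2},
    {"travel": [0,-0.0013,-0.058],"angular": [0,0,0],"gripper": 0.2}
  ]
}}

```text
t: 7.4
tool_pos: [0.4348, 0.185, 0.1901]
tool_rot: [-0.408, -3.114, 0.001]
contact_force: [-0.1, 0.2, -0.8]
opening: 0.0317
grip_force: 49.8
```

```bash
python3 - <<'E'
from h import *
o=ctrl.get_obs();print(o['t'],o['tool_pos'],o['contact_force'].round(2),o['wrist_torque'].round(3))
E
```

```text
7.4 [0.43483424 0.18499929 0.19012222] [-0.15  0.19 -0.81] [ 0.043 -0.004  0.019]
```

Request:
{"name": "step_arm", "arguments": {
  "targets": [
    {"travel": [0,0,-0.01],"angular": [0,0,0],"gripper": 0.2},
    {"travel": [0,0,-0.02],"angular": [0,0,0],"gripper": 0.2},
    {"travel": [0,0,-0.028],"angular": [0,0,0],"gripper": 0.2},
    {"travel": [0,0,-0.031],"angular": [0,0,0],"gripper": 0.2},
    {"travel": [0,0,-0.031],"angular": [0,0,0],"gripper": 0.2}
  ]
}}

```text
t: 7.9
tool_pos: [0.4349, 0.185, 0.1717]
tool_rot: [-0.408, -3.114, 0.0]
contact_force: [0.3, -0.1, -1.7]
opening: 0.0314
grip_force: 49.8
```

```bash
python3 - <<'E'
from h import *
o=ctrl.get_obs();print(o['t'],o['tool_pos'],o['contact_force'].round(2),o['wrist_torque'].round(3))
grab('side','d4');grab('scene','s4');o=ctrl.get_obs();print(o['contact_force'].round(2))
f=lambda t,x,y,w,h,s:cv2.convertScaleAbs(cv2.resize(load(t)['img'][y:y+h,x:x+w,::-1],None,fx=s,fy=s,interpolation=cv2.INTER_CUBIC),alpha=1.6)
cv2.imwrite('pics/c5.png',np.hstack([f('s4',277,160,50,75,8),f('d4',325,162,50,75,8)]))
E
```

```text
7.9 [0.4348689  0.1850381  0.17167338] [ 0.34 -0.07 -1.7 ] [-0.001 -0.055 -0.01 ]
[-0.72 -0.85 -0.56]
```

Request:
{"name": "step_arm", "arguments": {
  "targets": [
    {"travel": [0,0,-0.003],"angular": [0,0,0],"gripper": 0.2},
    {"travel": [0,0,-0.003],"angular": [0,0,0],"gripper": 0.2},
    {"travel": [0,0,-0.003],"angular": [0,0,0],"gripper": 0.2}
  ],
  "squeeze": 20
}}

```text
t: 8.3
tool_pos: [0.4352, 0.1851, 0.1705]
tool_rot: [0.408, 3.115, 0.0]
contact_force: [-0.4, -0.8, -1.1]
opening: 0.0315
grip_force: 49.8
```

Request:
{"name": "step_arm", "arguments": {
  "targets": [
    {"travel": [0,0,0],"angular": [0,0,0],"gripper": 0.42},
    {"travel": [0,0,0],"angular": [0,0,0],"gripper": 0.45},
    {"travel": [0,0,0],"angular": [0,0,0],"gripper": 0.55},
    {"travel": [0,0,0],"angular": [0,0,0],"gripper": 0.65},
    {"travel": [0,0,0],"angular": [0,0,0],"gripper": 0.7}
  ]
}}

```text
t: 8.8
tool_pos: [0.4352, 0.1851, 0.1705]
tool_rot: [0.408, 3.115, 0.0]
contact_force: [-0.2, 0.3, -0.6]
opening: 0.0596
grip_force: 0.0
```

```bash
python3 - <<'E'
from h import *
o=ctrl.get_obs();print(o['t'],o['tool_pos'],o['contact_force'].round(2),o['opening'])
E
```

```text
8.8 [0.43518735 0.18507805 0.17050226] [-0.22  0.31 -0.57] 0.05956431611044279
```

Request:
{"name": "step_arm", "arguments": {
  "targets": [
    {"travel": [0,0,0.02],"angular": [0,0,0],"gripper": 0.7},
    {"travel": [0,0,0.05],"angular": [0,0,0],"gripper": 0.7},
    {"travel": [0,0,0.09],"angular": [0,0,0],"gripper": 0.7},
    {"travel": [0,0,0.12],"angular": [0,0,0],"gripper": 0.7},
    {"travel": [0,0,0.133],"angular": [0,0,0],"gripper": 0.3},
    {"travel": [0,0,0.133],"angular": [0,0,0],"gripper": 0},
    {"travel": [0,0,0.133],"angular": [0,0,0],"gripper": 0},
    {"travel": [0,0,0.133],"angular": [0,0,0],"gripper": 0},
    {"travel": [0,0,0.133],"angular": [0,0,0],"gripper": 0}
  ]
}}

```text
t: 9.7
tool_pos: [0.4346, 0.1849, 0.2489]
tool_rot: [-0.408, -3.113, 0.001]
contact_force: [-0.9, 0.3, -0.6]
opening: 0.0003
grip_force: 0.0
```

```bash
python3 - <<'E'
from h import *
grab('side','d5');grab('scene','s5');w=grab('wrist','w5');o=ctrl.get_obs();print(o['t'],o['tool_pos'],o['contact_force'].round(2),o['opening'])
f=lambda t,x,y,w,h,s:cv2.resize(load(t)['img'][y:y+h,x:x+w,::-1],None,fx=s,fy=s,interpolation=cv2.INTER_CUBIC)
print(proj(w,[.435,.185,.215]),proj(w,[.346,.209,.19]))
cv2.imwrite('pics/c5.png',np.hstack([f('w5',235,0,130,200,3),np.vstack([f('s5',270,160,80,60,5),f('d5',315,165,80,60,5)])]))
E
```

```text
9.85 [0.43488667 0.1850157  0.24956113] [ 0.59 -0.83  0.45] -5.8719081032568545e-05
[330.30534335 239.23023715] [330.86257626  73.75269226]
```

View pics/c5.png

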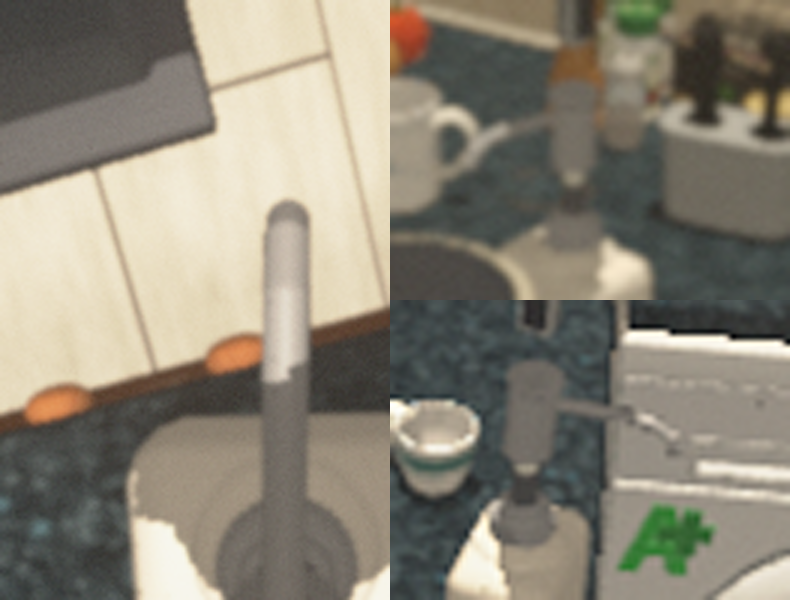

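The head sits on the noses with the spout square to the front edge, and the shut fingers are centred above the button. Next I press.

Request:
{"name": "step_arm", "arguments": {
  "targets": [
    {"travel": [0,0,-0.02],"angular": [0,0,0],"gripper": 0},
    {"travel": [0,0,-0.04],"angular": [0,0,0],"gripper": 0},
    {"travel": [0,0,-0.05],"angular": [0,0,0],"gripper": 0},
    {"travel": [0,0,-0.055],"angular": [0,0,0],"gripper": 0},
    {"travel": [0,0,-0.06],"angular": [0,0,0],"gripper": 0},
    {"travel": [0,0,-0.065],"angular": [0,0,0],"gripper": 0},
    {"travel": [0,0,-0.065],"angular": [0,0,0],"gripper": 0}
  ]
}}

```text
t: 10.55
tool_pos: [0.4354, 0.1852, 0.2116]
tool_rot: [0.408, 3.114, 0.001]
contact_force: [0.7, 0.2, 1.4]
opening: 0.0002
grip_force: 1.0
```

Request:
{"name": "step_arm", "arguments": {
  "targets": [
    {"travel": [0,0,-0.003],"angular": [0,0,0],"gripper": 0},
    {"travel": [0,0,-0.007],"angular": [0,0,0],"gripper": 0},
    {"travel": [0,0,-0.008],"angular": [0,0,0],"gripper": 0}
  ]
}}

```text
t: 10.85
tool_pos: [0.4353, 0.1851, 0.2066]
tool_rot: [0.408, 3.114, 0.0]
contact_force: [0.7, 0.1, 3.4]
opening: -0.0001
grip_force: 1.6
```

Request:
{"name": "step_arm", "arguments": {
  "targets": [
    {"travel": [0,0,-0.0025],"angular": [0,0,0],"gripper": 0},
    {"travel": [0,0,-0.005],"angular": [0,0,0],"gripper": 0},
    {"travel": [0,0,-0.005],"angular": [0,0,0],"gripper": 0}
  ]
}}

```text
t: 11.15
tool_pos: [0.4352, 0.1851, 0.2034]
tool_rot: [0.408, 3.115, 0.0]
contact_force: [-0.2, -0.2, 3.3]
opening: -0.0004
grip_force: 1.8
```

Request:
{"name": "step_arm", "arguments": {
  "targets": [
    {"travel": [0,0,-0.002],"angular": [0,0,0],"gripper": 0},
    {"travel": [0,0,-0.004],"angular": [0,0,0],"gripper": 0},
    {"travel": [0,0,-0.004],"angular": [0,0,0],"gripper": 0}
  ]
}}

```text
t: 11.45
tool_pos: [0.4352, 0.1851, 0.201]
tool_rot: [0.408, 3.115, 0.0]
contact_force: [0.6, -0.3, 3.7]
opening: 0.0003
grip_force: 2.1
```

Request:
{"name": "step_arm", "arguments": {
  "targets": [
    {"travel": [0,0,-0.002],"angular": [0,0,0],"gripper": 0},
    {"travel": [0,0,-0.004],"angular": [0,0,0],"gripper": 0},
    {"travel": [0,0,-0.004],"angular": [0,0,0],"gripper": 0}
  ]
}}

```text
t: 11.75
tool_pos: [0.4351, 0.1851, 0.1985]
tool_rot: [-0.408, -3.115, 0.0]
contact_force: [0.3, 0.6, 4.5]
opening: 0.0
grip_force: 2.3
```

Request:
{"name": "step_arm", "arguments": {
  "targets": [
    {"travel": [0,0,-0.002],"angular": [0,0,0],"gripper": 0},
    {"travel": [0,0,-0.004],"angular": [0,0,0],"gripper": 0},
    {"travel": [0,0,-0.004],"angular": [0,0,0],"gripper": 0}
  ]
}}

```text
t: 12.05
tool_pos: [0.4352, 0.1851, 0.1962]
tool_rot: [0.408, 3.115, 0.0]
contact_force: [0.5, -0.5, 4.7]
opening: -0.0001
grip_force: 2.6
```

Request:
{"name": "step_arm", "arguments": {
  "targets": [
    {"travel": [0,0,-0.002],"angular": [0,0,0],"gripper": 0},
    {"travel": [0,0,-0.004],"angular": [0,0,0],"gripper": 0},
    {"travel": [0,0,-0.004],"angular": [0,0,0],"gripper": 0}
  ]
}}

```text
t: 12.35
tool_pos: [0.4361, 0.1854, 0.1954]
tool_rot: [0.407, 3.112, 0.002]
contact_force: [0.3, 0.8, 8.4]
opening: 0.0001
grip_force: 4.5
```

Request:
{"name": "step_arm", "arguments": {
  "targets": [
    {"travel": [0,0,-0.002],"angular": [0,0,0],"gripper": 0},
    {"travel": [0,0,-0.002],"angular": [0,0,0],"gripper": 0}
  ]
}}

```text
t: 12.55
tool_pos: [0.4364, 0.1854, 0.1949]
tool_rot: [0.407, 3.111, 0.002]
contact_force: [0.8, 0.7, 12.2]
opening: 0.0001
grip_force: 5.6
```

Request:
{"name": "step_arm", "arguments": {
  "targets": [
    {"travel": [0,0,-0.002],"angular": [0,0,0],"gripper": 0},
    {"travel": [0,0,-0.002],"angular": [0,0,0],"gripper": 0}
  ]
}}

```text
t: 12.75
tool_pos: [0.4367, 0.1855, 0.1942]
tool_rot: [0.407, 3.111, 0.003]
contact_force: [-0.2, 0.3, 12.4]
opening: -0.0002
grip_force: 6.2
```

Request:
{"name": "step_arm", "arguments": {
  "targets": [
    {"travel": [-0.001,0,-0.002],"angular": [0,0,0],"gripper": 0},
    {"travel": [-0.001,0,-0.002],"angular": [0,0,0],"gripper": 0}
  ]
}}

```text
t: 12.95
tool_pos: [0.4357, 0.1854, 0.1922]
tool_rot: [0.407, 3.112, 0.002]
contact_force: [0.2, 0.6, 6.1]
opening: -0.0
grip_force: 2.8
```

Request:
{"name": "step_arm", "arguments": {
  "targets": [
    {"travel": [-0.001,0,-0.002],"angular": [0,0,0],"gripper": 0},
    {"travel": [-0.001,0,-0.002],"angular": [0,0,0],"gripper": 0}
  ]
}}

```text
t: 13.15
tool_pos: [0.4342, 0.1851, 0.1891]
tool_rot: [0.408, 3.114, 0.001]
contact_force: [1.7, 0.3, 4.7]
opening: -0.0001
grip_force: 2.2
```

The head has passed the noses: force dropped from 12 to 5 N while it sank. I'll keep pressing down to the end.

Request:
{"name": "step_arm", "arguments": {
  "targets": [
    {"travel": [0.001,0,-0.002],"angular": [0,0,0],"gripper": 0},
    {"travel": [0.001,0,-0.005],"angular": [0,0,0],"gripper": 0},
    {"travel": [0.001,0,-0.005],"angular": [0,0,0],"gripper": 0}
  ]
}}

```text
t: 13.45
tool_pos: [0.4346, 0.1851, 0.1858]
tool_rot: [-0.408, -3.115, -0.0]
contact_force: [1.2, 0.5, 4.5]
opening: 0.0
grip_force: 2.5
```

Request:
{"name": "step_arm", "arguments": {
  "targets": [
    {"travel": [0,0,-0.002],"angular": [0,0,0],"gripper": 0},
    {"travel": [0,0,-0.004],"angular": [0,0,0],"gripper": 0},
    {"travel": [0,0,-0.004],"angular": [0,0,0],"gripper": 0}
  ]
}}

```text
t: 13.75
tool_pos: [0.4352, 0.1853, 0.1851]
tool_rot: [0.407, 3.113, 0.001]
contact_force: [-0.0, 0.9, 10.5]
opening: -0.0
grip_force: 5.0
```

Request:
{"name": "step_arm", "arguments": {
  "targets": [
    {"travel": [0,0,-0.003],"angular": [0,0,0],"gripper": 0},
    {"travel": [0,0,-0.003],"angular": [0,0,0],"gripper": 0}
  ]
}}

```text
t: 13.95
tool_pos: [0.4358, 0.1855, 0.1848]
tool_rot: [0.407, 3.112, 0.002]
contact_force: [-1.4, 0.5, 14.9]
opening: 0.0004
grip_force: 7.4
```

Request:
{"name": "step_arm", "arguments": {
  "targets": [
    {"travel": [-0.001,0,-0.0025],"angular": [0,0,0],"gripper": 0},
    {"travel": [-0.001,0,-0.0025],"angular": [0,0,0],"gripper": 0}
  ]
}}

```text
t: 14.15
tool_pos: [0.436, 0.1856, 0.1846]
tool_rot: [0.407, 3.11, 0.003]
contact_force: [-1.7, -0.1, 18.6]
opening: -0.0001
grip_force: 9.3
```

Request:
{"name": "step_arm", "arguments": {
  "targets": [
    {"travel": [-0.001,0,-0.0035],"angular": [0,0,0],"gripper": 0},
    {"travel": [-0.001,0,-0.0035],"angular": [0,0,0],"gripper": 0},
    {"travel": [-0.001,0,-0.0035],"angular": [0,0,0],"gripper": 0}
  ]
}}

```text
t: 14.45
tool_pos: [0.4362, 0.1857, 0.1844]
tool_rot: [0.407, 3.108, 0.004]
contact_force: [-4.4, -1.4, 23.9]
opening: -0.0001
grip_force: 12.2
```

Request:
{"name": "step_arm", "arguments": {
  "targets": [
    {"travel": [0.001,0,0.01],"angular": [0,0,0],"gripper": 0},
    {"travel": [0.002,0,0.02],"angular": [0,0,0],"gripper": 0},
    {"travel": [0.002,0,0.03],"angular": [0,0,0],"gripper": 0},
    {"travel": [0.002,0,0.04],"angular": [0,0,0],"gripper": 0},
    {"travel": [0.002,0,0.055],"angular": [0,0,0],"gripper": 0},
    {"travel": [0.002,0,0.07],"angular": [0,0,0],"gripper": 0},
    {"travel": [0.002,0,0.08],"angular": [0,0,0],"gripper": 0},
    {"travel": [0.002,0,0.08],"angular": [0,0,0],"gripper": 0},
    {"travel": [0.002,0,0.08],"angular": [0,0,0],"gripper": 0},
    {"travel": [0.002,0,0.08],"angular": [0,0,0],"gripper": 0}
  ]
}}

```text
t: 15.45
tool_pos: [0.4342, 0.185, 0.2256]
tool_rot: [-0.408, -3.114, 0.001]
contact_force: [0.1, 0.5, -0.6]
opening: -0.0002
grip_force: 0.0
```

```bash
python3 - <<'E'
from h import *
grab('side','d6');grab('scene','s6');o=ctrl.get_obs();print(o['t'],o['tool_pos'],o['contact_force'].round(2))
# head vertical shift / bottle shift d5->d6 by template/phase correlation
for a,b,x,y,w,h,n in[('d5','d6',335,176,24,20,'head side'),('s5','s6',300,176,16,18,'head scene'),('d5','d6',320,215,40,32,'bottle side'),('s5','s6',300,205,24,25,'bottle scene')]:
    A=cv2.resize(load(a)['img'][y:y+h,x:x+w],None,fx=8,fy=8,interpolation=cv2.INTER_CUBIC)
    B=cv2.resize(load(b)['img'][y-8:y+h+8,x-5:x+w+5],None,fx=8,fy=8,interpolation=cv2.INTER_CUBIC)
    r=cv2.matchTemplate(B,A,cv2.TM_CCOEFF_NORMED);_,m,_,l=cv2.minMaxLoc(r);print(n,round(m,3),l[0]/8-5,l[1]/8-8)
E
```

```text
15.55 [0.43425566 0.18498392 0.22564029] [-0.31 -0.39  0.01]
head side 0.911 -0.25 3.125
head scene 0.88 0.0 1.75
bottle side 0.997 0.0 0.0
bottle scene 0.996 0.125 0.0
```

The head snapped home: it sits about 11 mm lower on the spigot and the bottle hasn't moved. Next is the full test stroke.

Request:
{"name": "step_arm", "arguments": {
  "targets": [
    {"travel": [0,0,-0.015],"angular": [0,0,0],"gripper": 0},
    {"travel": [0,0,-0.027],"angular": [0,0,0],"gripper": 0},
    {"travel": [0,0,-0.035],"angular": [0,0,0],"gripper": 0},
    {"travel": [0,0,-0.043],"angular": [0,0,0],"gripper": 0},
    {"travel": [0,0,-0.051],"angular": [0,0,0],"gripper": 0},
    {"travel": [0,0,-0.058],"angular": [0,0,0],"gripper": 0},
    {"travel": [0,0,-0.064],"angular": [0,0,0],"gripper": 0},
    {"travel": [0,0,-0.069],"angular": [0,0,0],"gripper": 0},
    {"travel": [-0.001,0,-0.073],"angular": [0,0,0],"gripper": 0},
    {"travel": [-0.001,0,-0.073],"angular": [0,0,0],"gripper": 0}
  ]
}}

```text
t: 16.55
tool_pos: [0.4353, 0.1853, 0.185]
tool_rot: [0.407, 3.111, 0.002]
contact_force: [-1.2, -1.4, 11.7]
opening: 0.0004
grip_force: 5.5
```

Request:
{"name": "step_arm", "arguments": {
  "targets": [
    {"travel": [-0.001,0,-0.003],"angular": [0,0,0],"gripper": 0},
    {"travel": [-0.001,0,-0.005],"angular": [0,0,0],"gripper": 0},
    {"travel": [-0.001,0,-0.005],"angular": [0,0,0],"gripper": 0},
    {"travel": [-0.001,0,-0.005],"angular": [0,0,0],"gripper": 0}
  ]
}}

```text
t: 16.95
tool_pos: [0.4357, 0.1854, 0.1846]
tool_rot: [0.407, 3.109, 0.003]
contact_force: [-4.0, -2.0, 19.1]
opening: 0.0001
grip_force: 9.9
```

Stop proven at 19 N. I'll let it rise and back well clear.

Request:
{"name": "step_arm", "arguments": {
  "targets": [
    {"travel": [0.001,0,0.01],"angular": [0,0,0],"gripper": 0},
    {"travel": [0.002,0,0.02],"angular": [0,0,0],"gripper": 0},
    {"travel": [0.002,0,0.03],"angular": [0,0,0],"gripper": 0},
    {"travel": [0.002,0,0.04],"angular": [0,0,0],"gripper": 0},
    {"travel": [0.002,0,0.055],"angular": [0,0,0],"gripper": 0},
    {"travel": [0.002,0,0.08],"angular": [0,0,0],"gripper": 0},
    {"travel": [0.002,0,0.12],"angular": [0,0,0],"gripper": 0},
    {"travel": [0.002,0,0.16],"angular": [0,0,0],"gripper": 0},
    {"travel": [0.002,0,0.18],"angular": [0,0,0],"gripper": 0},
    {"travel": [0.002,0,0.18],"angular": [0,0,0],"gripper": 0}
  ]
}}

```text
t: 17.95
tool_pos: [0.4353, 0.1853, 0.2898]
tool_rot: [0.407, 3.112, 0.002]
contact_force: [-0.1, -0.5, 0.3]
opening: -0.0001
grip_force: 0.0
```

```bash
python3 - <<'E'
from h import *
grab('side','d7');grab('scene','s7');w=grab('wrist','w7');o=ctrl.get_obs();print(o['t'],o['tool_pos'],o['contact_force'].round(2))
for a,b,x,y,w_,h,n in[('d6','d7',335,176,24,20,'head side'),('d0' if 0 else 'd5','d7',320,215,40,32,'bottle side')]:
    A=cv2.resize(load(a)['img'][y:y+h,x:x+w_],None,fx=8,fy=8,interpolation=cv2.INTER_CUBIC)
    B=cv2.resize(load(b)['img'][y-8:y+h+8,x-5:x+w_+5],None,fx=8,fy=8,interpolation=cv2.INTER_CUBIC)
    r=cv2.matchTemplate(B,A,cv2.TM_CCOEFF_NORMED);_,m,_,l=cv2.minMaxLoc(r);print(n,round(m,3),l[0]/8-5,l[1]/8-8)
f=lambda t,x,y,w,h,s:cv2.resize(load(t)['img'][y:y+h,x:x+w,::-1],None,fx=s,fy=s,interpolation=cv2.INTER_CUBIC)
print(proj(w,[.435,.185,.204]))
cv2.imwrite('pics/c7.png',np.hstack([f('w7',255,70,130,200,3),np.vstack([f('s7',270,160,80,60,5),f('d7',315,165,80,60,5)])]))
E
```

```text
18.1 [0.43392461 0.18492465 0.28594899] [-0.75  0.15 -0.64]
head side 0.961 -0.125 0.0
bottle side 0.993 0.125 0.0
[330.36168583 212.44139025]
```

View pics/c7.png

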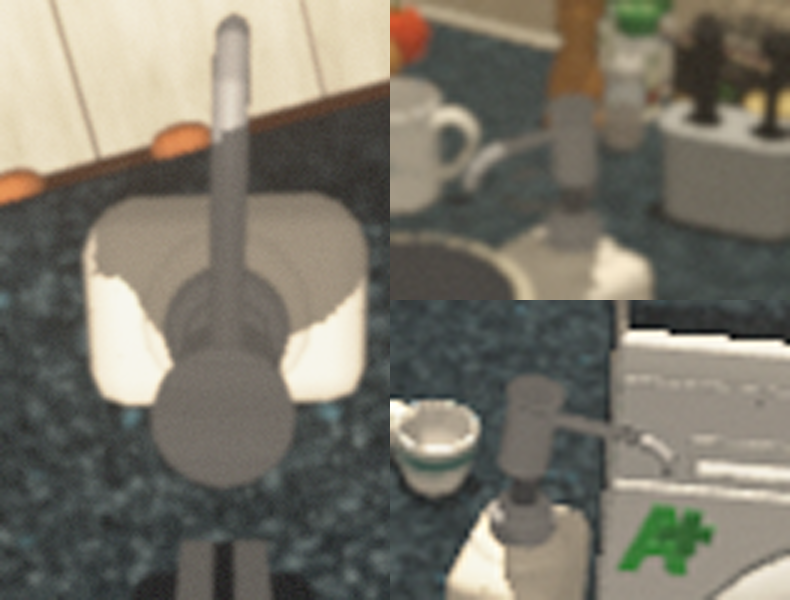

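The head is home and the stem is up. The spout runs from (225,350) to (233,20), square to the bottle's front edge within 1–2°, and nothing touches it.

```bash
python3 -c "from station import ctrl; print(ctrl.finish_job())"
```

```text
the job is handed in; nothing more can be done
None
```

The pump head is snapped home with its spout over the broad front; it went home at 24 N, the test stroke reached its stop at 19 N and sprang back up, the bottle has not moved, and the job was handed in at about 18 s.

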